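# Open the lamp shutter over the UV shield with the bent reach rod

### The arm

A 7-joint arm with a two-finger parallel gripper is mounted at the origin on the work surface. World frame = base frame: x ahead of the robot, y to its left, z up, the work surface at z = 0. Lengths are in m, angles in degrees, forces in N, time in s.
With the tool pointing down it reaches from about 0.35 to 0.775 m from the base axis. Payload 3.1 kg.
Tool frame: the origin (TCP) lies on the centre line of the jaws, within the pads' length; the fingertips stand 17 mm ahead of it and the grasp point (between the pads) lies 2 mm behind it (robot.tip_reach is the distance from the TCP to the fingertips, in m); z points along the fingers, y is the direction in which the jaws open and shut (so a half turn about z gives the same grasp; the last joint's range is limited). The gripper opens to 85 mm and grips with 20 to 120 N. Pads are 22 mm wide; open, the fingers measure 114 mm over their backs; the gripper's body (76 mm by 85 mm) begins 54 mm behind the grasp point. The pads swing forward as they close: fully open they stand 13 mm farther back than shut.
Start: joints at [-73.78, 17.813, 0.802, 86.603, -0.252, 75.585, -1.558], TCP at [0.175, 0.521, 0.248] pointing down, gripper open.
Joint ranges: [-154.91, 154.91], [-16.99, 109.72], [-72.82, 74.43], [7.12, 147.25], [-82.49, 262.49], [11.32, 116.49], [-174.64, 174.64]. Speed limits (degrees/s): [159.86, 159.86, 180, 180, 180, 180, 180].

### API

Orientations are given as [roll, pitch, yaw] about the fixed x, y, z axes, in that order (R = Rz(yaw) Ry(pitch) Rx(roll)).
In Python, from station import robot, fingers, vision, workorder, recognise gives the robot as it stands. Calls block until the motion is done:
- robot.move_to(position, orientation): joint-space move of the TCP to a pose.
- robot.line_to(position, orientation=None, velocity=0.15, f_stop=None): straight line of the TCP; orientation=None keeps the orientation; velocity is the mean speed in m/s. With f_stop (N) it stops when the force on the tool has changed by that much, and returns True; else False.
- robot.move_j(angles): joint-space move.
- fingers.gripper_to(opening, force=None): opening from 0.0 (shut) to 1.0 (fully open); force is the grip in N (None keeps the last); returns when the fingers have stopped.
- robot.pause(seconds).
- robot.inverse_kinematics(position, orientation): joint angles nearest the present ones, or None.
- vision.grab_frame(name): name is "scene" or "side" or "wrist"; returns the picture (400x640x3 uint8, red, green, blue); there is no depth.
- vision.calibration(name): a dict with "mtx" (3x3 intrinsics, pixels), "extrinsics" (4x4, takes a point from world to camera coordinates); the wrist camera has in their place "T_tool_cam" (4x4, takes a point from camera to tool coordinates, whose origin is the TCP and whose axes are the flange's). Camera axes: x right, y up, looking along -z (the intrinsics and any distortion apply to the point x, -y, -z); pixel columns grow to the right and rows downward; lengths in m; the calibration is good to about 2 mm. A picture is of the moment at which its call begins: read the wrist's pose just before it. calibration takes no time and is no camera call.
A pose or a line that the arm cannot do raises robot.PlanningError and nothing moves.
- workorder.close_job(): hands the job in, once; it reports no verdict.
Trained networks look in the newest picture that a camera, given by its name, has taken for a name from the list of things; names that differ only in an ending like _2 or _b are one class to them, and where a whole thing is asked for, a point or a joint stands for the part that bears it (a point fixed in the world has none). Each returns a list of dicts, best first, with "p" (0 to 1); they miss things now and then, are a little off and sometimes report something else, mostly with a low value. They report only what shows in the picture. A call takes as long as a camera call. They do not tell look-alikes from the thing itself.
- recognise(label, camera): "rect" ([centre column, centre row, width, height] in pixels, round what is visible of it).
Readings, each from a call of its own:
- robot.current_time_s(): time.
- robot.current_joint_positions(): joint angles.
- robot.current_dq(): joint speeds.
- robot.current_joint_torque(): joint torques, N m.
- robot.current_tool_pos(): TCP position.
- robot.current_eef_rot(): TCP orientation.
- robot.current_contact_force(): force on the tool from outside, world axes, zero at the start.
- robot.current_torque(): the same for the moment, N m.
- robot.current_finger_gap(): opening from 0.0 (shut) to 1.0 (fully open).
Only numpy, scipy, OpenCV 4.12 (cv2) and the standard library are available. Lean on these libraries where they do the work, as an engineer would, in place of code of your own. Each camera call takes 0.05 s, during which the arm holds its last target. There are 200 camera calls.

### The job

Take the bent rod from its stand, reach over the amber shield with it, hook it behind the shutter lever (the flat paddle, not the ball knob beside it) and draw the lever towards the shield until it meets its stop, wherever that is; keep pulling it against the stop with a steady 8 N or so for about a second so that it seats, never with more than 15 N. Touch the levers with nothing but the rod, leave the ball-knob lever where it is, do not knock the shield, and leave everything else on the bench in its place. Then lay the rod back in both saddles of its stand, as it lay before, and let go.

Things in the scene. Friction and masses are not known exactly. Their poses are not given: they have to be found in the camera images.
- rod_grip (a point): Middle of the grey handle of the loose bent rod, half-way up: a bar 16 mm wide (y), 24 mm high (z), from 70 mm behind this point to 60 mm ahead of it. Axes: x along the handle towards the bend, z up. It starts level in the stand and can be pinched from above across its width, between the two saddles.
- rod_tip (a point): Lowest point of the bent-down end of the rod: 150 mm ahead (+x) and 90 mm below (-z) point rod_grip; the last leg is round, 8 mm thick, with a round end.
- stand_seat (a point): Where the middle of the handle belongs when the rod lies centred in the stand, 112 mm above the table. Axes: x along the slots (rod's bend towards +x), z up.
- stand: Fixed stand, origin on the table: foot 130 x 80 x 10 mm and two saddle posts 10 mm thick, 48 mm ahead of and behind the middle along x. Each has a slot open at the top, 24 mm wide (y), floor 100 mm above the table (12 mm below stand_seat), between cheeks 14 mm high and 6 mm thick.
- lamp: Fixed lamp unit; origin on the table under the middle of its amber UV shield. x: from shield to lamp, away from the robot; y along the shield. Shield 5 mm thick, 294 mm wide with posts, 122 mm high. Behind it a cream box, x 15 to 195 mm, 240 wide, deck 45 mm high. Levers stand in the deck at y = +45 and -45 mm, either one on either side. A lamp tube lies across it from x = 127 mm, top 107 mm high.
- shutter_mid (a point): Middle of the shutter lever's upright flat aluminium paddle: 26 mm wide (y), 6 mm thick (x), 36 mm high, its top edge 88 mm and its lower edge 52 mm above the table. Axes as body lamp. At joint value 0 it stands 95 mm behind the shield's middle plane, and comes nearer as it is drawn.
- shutter (a joint): Slide of the shutter lever in m: 0 = shut (far from the shield), grows as it is drawn towards the shield (lamp's -x). It starts between 0 and 0.006. A hard stop inside the box, out of sight and set differently each time, ends the stroke somewhere between 0.014 and 0.038: it can only be felt. Slides with about 2 N friction, stays where it is left; no spring.
- shutter_unit: Black slot plate 85 x 34 mm of the shutter lever with the paddle lever it carries; origin on the deck in the middle of the plate, 75 mm behind the shield; axes as body lamp. Contact on it is contact on the paddle.
- filter_mid (a point): Centre of the 20 mm aluminium ball on the other lever, a thin stem 79 mm above the table; it slides in the same way and must be left alone.
- filter (a joint): Slide of the ball-knob lever in m, 0 to 0.042, same sense as shutter; must keep its value.
- filter_unit: Slot plate and ball-knob lever beside the shutter, 90 mm from it; origin on the deck in the middle of the plate.
- rod: The whole bent rod, about 180 g; origin and axes as point rod_grip. A steel rod 8 mm thick goes on from the handle's front end along +x to 150 mm ahead of the origin and there bends at a right angle down (-z) to its free end.
- stain: Bystander: small amber jar, 40 mm wide, 60 mm high, in front of the shield.
- reagent: Bystander: amber bottle, 48 mm wide, 85 mm high, to the right of the lamp unit.
- beaker: Bystander: glass beaker, 66 mm wide, 85 mm high.
- slidebox: Bystander: blue slide box 85 x 50 x 32 mm.
- timer: Bystander: white timer box 60 x 70 x 24 mm.
- oil: Bystander: white dropper bottle, 30 mm wide, 55 mm high.
- dish: Bystander: clear closed dish, 90 mm wide, 14 mm high.
Things that resemble listed ones, but are neither listed nor needed, are in the scene too. Of the things that look like the rod, the largest one is meant.

How it is judged:
By the outcome, as a careful person would: the job done as asked, in the order asked, and still so for the second after the job is handed in, with the robot touching nothing.
It also fails if it takes over 69 s, if anything falls off the work surface, if the arm or the gripper's body presses on something with over 40 N, if the wrist force passes 120 N, or if a joint passes its speed limit or range.

## Working session

There is one attempt and no reset: what is moved stays moved. The work goes in short steps, each a Python script; the robot and the scene stay as the last script left them, time stands still between calls to the robot, and variables do not carry over. Pictures are saved under pics/ and viewed, about 8 in all and at most 12, crops included, and the job is handed in when it is done.

```bash
ls; mkdir -p pics
cat > h.py <<'E'
import numpy as np, cv2
from station import robot, fingers, vision, workorder, recognise
def save(img,n): cv2.imwrite('pics/'+n,cv2.cvtColor(img,cv2.COLOR_RGB2BGR))
def cam(name):
    c=vision.calibration(name); return c
def world2cam(name,tool=None):
    c=vision.calibration(name)
    return np.array(c['mtx']),np.array(c['extrinsics']),np.array(c.get('dist',np.zeros(5)))
def px(name,P):
    K,E,_=world2cam(name); q=E[:3,:3]@np.array(P)+E[:3,3]; q=K@np.array([q[0],-q[1],-q[2]]); return q[:2]/q[2]
def onplane(name,uv,z):
    K,E,_=world2cam(name); d=np.linalg.solve(K,[uv[0],uv[1],1.]); d=E[:3,:3].T@np.array([d[0],-d[1],-d[2]])
    o=-E[:3,:3].T@E[:3,3]; return o+d*(z-o[2])/d[2]
E
python3 - <<'E'
from h import *
ims=[]
for n in('scene','side'):
    im=vision.grab_frame(n); save(im,n+'0.png')
    c=vision.calibration(n); print(n,c.keys()); print(np.round(np.array(c['mtx']),1).tolist(), np.round(np.array(c['extrinsics']),3).tolist())
    for l in('rod','stand','lamp','shutter_unit','filter_unit','shutter_mid','filter_mid','stain','rod_tip'):
        print(l,[(np.round(r['rect']).tolist(),round(r['p'],2)) for r in recognise(l,n)][:4])
print(vision.calibration('wrist'),robot.current_time_s(),robot.current_eef_rot())
E
```

```text
pics
scene dict_keys(['mtx', 'extrinsics'])
[[400.0, 0.0, 315.8], [0.0, 400.0, 205.4], [0.0, 0.0, 1.0]] [[-0.705, 0.709, 0.016, 0.432], [-0.529, -0.54, 0.655, 0.187], [0.473, 0.453, 0.755, -1.52], [0.0, 0.0, 0.0, 1.0]]
rod [([266.0, 184.0, 46.0, 60.0], 0.72), ([380.0, 216.0, 8.0, 34.0], 0.62)]
stand [([277.0, 184.0, 38.0, 49.0], 0.79)]
lamp [([325.0, 273.0, 123.0, 124.0], 0.85)]
shutter_unit [([336.0, 283.0, 31.0, 24.0], 0.81), ([277.0, 183.0, 35.0, 49.0], 0.67)]
filter_unit [([315.0, 260.0, 24.0, 24.0], 0.74), ([249.0, 151.0, 17.0, 26.0], 0.52)]
shutter_mid [([331.0, 280.0, 12.0, 10.0], 0.66)]
filter_mid []
stain [([331.0, 196.0, 14.0, 15.0], 0.55)]
rod_tip [([380.0, 211.0, 7.0, 20.0], 0.73), ([267.0, 185.0, 45.0, 61.0], 0.55), ([206.0, 148.0, 32.0, 24.0], 0.42)]
side dict_keys(['mtx', 'extrinsics'])
[[441.7, 0.0, 312.2], [0.0, 441.7, 203.8], [0.0, 0.0, 1.0]] [[0.952, -0.306, -0.008, -0.547], [0.242, 0.737, 0.63, -0.124], [-0.187, -0.602, 0.776, -1.444], [0.0, 0.0, 0.0, 1.0]]
rod [([337.0, 245.0, 65.0, 33.0], 0.83), ([389.0, 371.0, 34.0, 57.0], 0.52), ([247.0, 208.0, 16.0, 19.0], 0.
[... 389 characters left out ...]
14.0], 0.58)]
rod_tip [([389.0, 372.0, 32.0, 56.0], 0.62), ([337.0, 243.0, 66.0, 35.0], 0.61), ([257.0, 205.0, 42.0, 27.0], 0.56)]
{'mtx': array([[287.38265655,   0.        , 321.36631695],
       [  0.        , 287.38265655, 200.18292785],
       [  0.        ,   0.        ,   1.        ]]), 'T_tool_cam': array([[-7.06077047e-04,  9.58270419e-01,  2.85862388e-01,
         7.24344316e-02],
       [ 9.99999686e-01,  7.79205358e-04, -1.42070527e-04,
         6.62383528e-04],
       [-3.58887487e-04,  2.85862198e-01, -9.58270669e-01,
        -1.25219318e-01],
       [ 0.00000000e+00,  0.00000000e+00,  0.00000000e+00,
         1.00000000e+00]])} 1.0 [1.79995097e+02 2.11985399e-03 1.61394023e+02]
```

View pics/scene0.png

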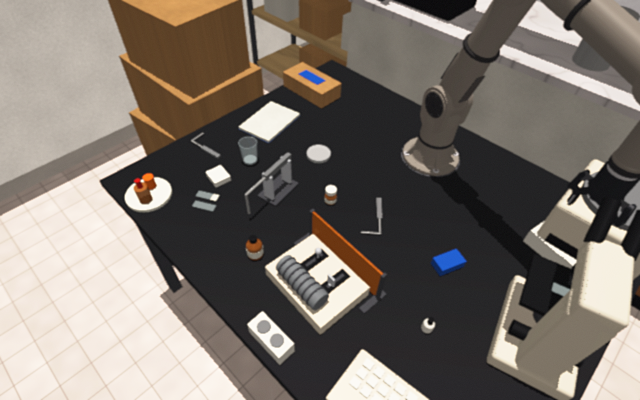

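View pics/side0.png

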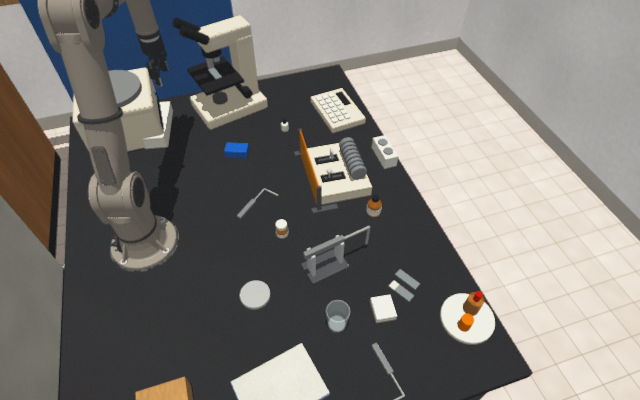

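Rod candidates in the side view are the one on the stand (337,245) and two lying on the table (258,203) and (388,372). The one on the stand fits, since it is the largest and rests in saddles. I'll confirm this and refine with enlarged crops.

Run:
```python
from h import *
def crop(n,x,y,w,h,W,H):
    im=cv2.imread(f'pics/{n}0.png')[y:y+h,x:x+w]; return cv2.resize(im,(W,H),interpolation=cv2.INTER_CUBIC)
a=crop('scene',240,145,100,75,400,300); b=crop('scene',260,205,133,100,400,300)
c=crop('side',290,215,100,75,400,300); d=crop('side',285,125,100,75,400,300)
cv2.imwrite('pics/crops.png',np.vstack([np.hstack([a,b]),np.hstack([c,d])]))
for n,uv,z in [('scene',(254,0),0)]: pass
```

```text
(no output)
```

View pics/crops.png

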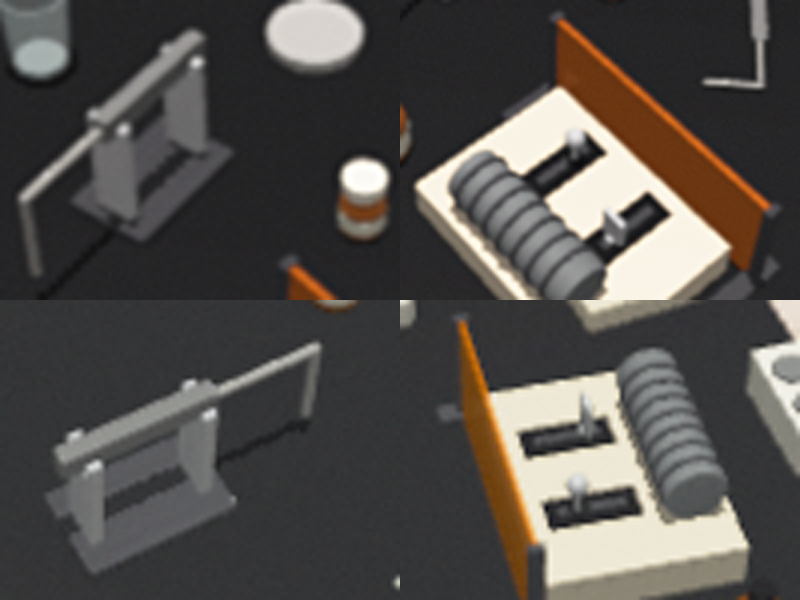

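```bash
cat > fit.py <<'E'
from h import *
from scipy.optimize import least_squares
def fit(obs,z0,x0):
    # obs: (cam, uv, local xyz); pose x,y,yaw
    def T(p,l):
        c,s=np.cos(p[2]),np.sin(p[2]); return np.array([p[0]+c*l[0]-s*l[1],p[1]+s*l[0]+c*l[1],z0+l[2]])
    f=lambda p: np.concatenate([px(n,T(p,l))-uv for n,uv,l in obs])
    r=least_squares(f,x0,loss='soft_l1'); return r.x,r.fun.reshape(-1,2)
E
python3 - <<'E'
from fit import *
S,D='scene','side'
print('shield tops', onplane(S,(312.7,210.7),.122),onplane(S,(383.3,274.7),.122),onplane(D,(300.25,129.5),.122),onplane(D,(319.25,187),.122))
print('bend',onplane(S,(246,194.25),.112),onplane(D,(369.5,226.5),.112),'back',onplane(S,(288.75,154.5),.124),onplane(D,(305.5,253.75),.124))
b=onplane(S,(246,194.25),.112);a=onplane(S,(288.75,154.5),.124)
yaw=np.arctan2(*(b-a)[1::-1]); 
p,r=fit([(S,(246,194.25),(.15,0,0)),(D,(369.5,226.5),(.15,0,0)),(S,(249.25,213.75),(.15,0,-.09)),(D,(366.75,243.75),(.15,0,-.09)),(S,(288.75,154.5),(-.07,0,.012)),(D,(305.5,253.75),(-.07,0,.012))],.112,[*a[:2],yaw])
print('rod',p[:2],np.degrees(p[2]),r.round(1).tolist())
q1=onplane(S,(312.7,210.7),.122);q2=onplane(S,(383.3,274.7),.122)
for sg in(1,-1):
    m=(q1+q2)/2; d=(q1-q2)*sg; yaw=np.arctan2(-d[0],d[1])
    o=[(S,(312.7,210.7),(0,sg*.145,.122)),(S,(383.3,274.7),(0,-sg*.145,.122)),(D,(300.25,129.5),(0,-sg*.145,.122)),(D,(319.25,187),(0,sg*.145,.122)),
     (S,(312.7,234.3),(.015,sg*.12,.045)),(S,(265,267.7),(.195,sg*.12,.045)),(D,(371.25,187),(.195,sg*.12,.045)),(D,(307.5,148.25),(.015,-sg*.12,.045)),(S,(370,288.3),(.015,-sg*.12,.045))]
    p,r=fit(o,0,[m[0],m[1],yaw]); print('lamp',sg,p[:2],np.degrees(p[2]),r.round(1).tolist())
    c,s=np.cos(p[2]),np.sin(p[2])
    for yy in(-.045,.045):
      for xx in (.095,.06): 
        P=[p[0]+c*xx-s*yy,p[1]+s*xx+c*yy,.088]; print(yy,xx,np.round(P,3),px(S,P).round(1),px(D,P).round(1))
E
```

```text
shield tops [ 0.58233085 -0.04660754  0.122     ] [0.6047943  0.23477478 0.122     ] [0.60441025 0.23096593 0.122     ] [ 0.58238618 -0.05358796  0.122     ]
bend [ 0.6756866  -0.24226563  0.112     ] [ 0.67955722 -0.24374386  0.112     ] back [ 0.46793532 -0.27420126  0.124     ] [ 0.46433371 -0.28390098  0.124     ]
rod [ 0.53115819 -0.26955752] 10.323796717590078 [[-0.9, 0.4], [-0.4, -0.2], [-0.8, -0.2], [-0.2, -0.8], [-0.4, -1.9], [-0.9, -0.3]]
lamp 1 [0.61762955 0.09180669] 178.54786083381234 [[-9.3, 4.6], [-3.4, 4.4], [4.0, -2.0], [9.2, -2.4], [0.1, -0.8], [88.1, -64.6], [-101.3, 20.2], [-4.9, 0.1], [2.7, -3.8]]
-0.045 0.095 [0.524 0.139 0.088] [373.  242.9] [286.2 158.2]
-0.045 0.06 [0.559 0.138 0.088] [364.9 249.9] [295.8 156.2]
0.045 0.095 [0.522 0.049 0.088] [350.  224.8] [292.7 176.2]
0.045 0.06 [0.557 0.048 0.088] [341.8 231.2] [302.6 174. ]
lamp -1 [0.59470752 0.09373431] -4.637613934007898 [[-1.2, -0.7], [0.7, 1.2], [-0.0, -1.4], [-0.1, -0.7], [0.2, -0.6], [-0.5, -1.4], [0.8, -1.2], [-1.4, -0.7], [-0.5, -0.7]]
-0.045 0.095 [0.686 0.041 0.088] [308.5 255.8] [338.9 166.9]
-0.045 0.06 [0.651 0.044 0.088] [318.1 249.1] [329.1 168.6]
0.045 0.095 [0.693 0.131 0.088] [330.2 277.5] [332.3 149.3]
0.045 0.06 [0.658 0.134 0.088] [339.8 270.2] [322.8 150.9]
```

The crops confirm that the big rod lies in the saddles, with its bend at scene (246,194). The paddle is the lever at lamp y = +45, scene (331,277), and the ball is on the other side. Both fits agree to about 1 px. Next I'll hover over the rod with the wrist camera.

```bash
cat >> h.py <<'E'
from scipy.spatial.transform import Rotation as Ro
def wristE(pos,rpy):
    c=vision.calibration('wrist'); T=np.eye(4); T[:3,:3]=Ro.from_euler('xyz',rpy,degrees=True).as_matrix(); T[:3,3]=pos
    return np.array(c['mtx']),np.linalg.inv(T@np.array(c['T_tool_cam']))
def wpx(pos,rpy,P):
    K,E=wristE(pos,rpy); q=E[:3,:3]@np.array(P)+E[:3,3]; q=K@np.array([q[0],-q[1],-q[2]]); return q[:2]/q[2]
def wplane(pos,rpy,uv,z):
    K,E=wristE(pos,rpy); d=np.linalg.solve(K,[uv[0],uv[1],1.]); d=E[:3,:3].T@np.array([d[0],-d[1],-d[2]])
    o=-E[:3,:3].T@E[:3,3]; return o+d*(z-o[2])/d[2]
def loc(p,l):
    c,s=np.cos(np.radians(p[2])),np.sin(np.radians(p[2])); return np.array([p[0]+c*l[0]-s*l[1],p[1]+s*l[0]+c*l[1],l[2]])
LAMP=(.5947,.0937,-4.64); ROD=(.5312,-.2696,10.32)
E
python3 - <<'E'
from h import *
print(robot.inverse_kinematics([.531,-.2695,.25],[180,0,10.3]), robot.inverse_kinematics([.531,-.2695,.25],[180,0,-169.7]))
print(robot.inverse_kinematics([.562,.1415,.152],[180,0,-4.6]), robot.inverse_kinematics([.562,.1415,.152],[180,0,175.4]))
robot.move_to([.531,-.2695,.25],[180,0,10.3])
p,r=robot.current_tool_pos(),robot.current_eef_rot(); print(p,r)
im=vision.grab_frame('wrist').copy(); cv2.imwrite('pics/w1raw.png',im[:,:,::-1])
for l in((.06,.008,.124),(.06,-.008,.124),(-.07,.008,.124),(-.07,-.008,.124),(.15,0,.116),(.15,0,.022)):
    u=wpx(p,r,loc(ROD,l)); print(u.round(1)); cv2.circle(im,tuple(int(round(v)) for v in u),3,(255,0,0),1)
save(im,'w1.png'); print(robot.current_time_s(), robot.current_contact_force())
E
```

```text
[ -4.5432621   27.84306333  45.63775757  80.07909352 -19.80398701
  80.25096992 -38.63595543] [-10.73916977  31.56240993  57.55881464  80.30755991 -26.46950029
  82.33841053 146.63651161]
[-42.74721427  28.81613291  38.65745145  91.19540262 -19.12778338
  66.75969402 -94.52877778] [-31.74846082  26.09585013  22.29296508  90.75859953 -10.5887669
  65.2379547   78.34202223]
[ 0.53172001 -0.2681152   0.24981603] [-1.79953124e+02 -1.10981257e-02  1.04406582e+01]
[314.4 131.9]
[333.2 131.9]
[315.2 268. ]
[331.5 268. ]
[324.2  14.2]
[323.5  42.7]
4.0917 [0.30229237 0.5631478  1.08766349]
```

View pics/w1.png

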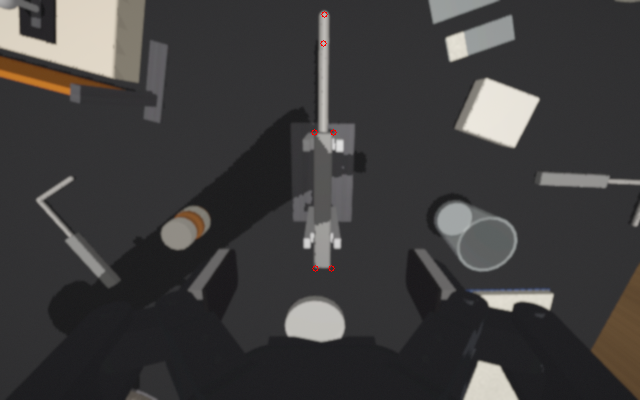

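The overlay matches the wrist picture within about 1 px: handle ends at rows 132 and 268, rod along column 323. Now I'll grasp, lift and carry to above the lever.

Run:
```python
from h import *
yaw=10.32
robot.line_to([.5312,-.2694,.110],[180,0,yaw],velocity=.12)
print(robot.current_tool_pos(),robot.current_contact_force())
fingers.gripper_to(0.0,110)
print('gap',robot.current_finger_gap(),robot.current_tool_pos(),robot.current_eef_rot(),robot.current_contact_force())
robot.line_to([.5312,-.2694,.275],[180,0,yaw],velocity=.1)
print('gap',robot.current_finger_gap(),robot.current_contact_force())
g=loc(LAMP,(.114-.15,.045,.275))
robot.move_to(g,[180,0,LAMP[2]])
robot.pause(.2)
p,r=robot.current_tool_pos(),robot.current_eef_rot(); print(p,r,robot.current_contact_force())
im=vision.grab_frame('wrist').copy(); cv2.imwrite('pics/w2raw.png',im[:,:,::-1])
for l in((0,.147,.122),(0,-.147,.122),(.092,.058,.088),(.092,.032,.088),(.127,.12,.08),(.127,-.12,.08)):
    u=wpx(p,r,loc(LAMP,l)); print(u.round(1)); cv2.circle(im,tuple(int(round(v)) for v in u),2,(255,0,0),1)
u=wpx(p,r,loc(LAMP,(.114,.045,.185))); print('tip',u); cv2.circle(im,tuple(int(round(v)) for v in u),2,(0,255,0),1)
s=vision.grab_frame('side'); cv2.imwrite('pics/s2.png',s[:,:,::-1])
sc=cv2.resize(s[100:200,270:390],(480,400),interpolation=cv2.INTER_CUBIC)
save(im,'w2.png'); print(robot.current_time_s())
```

```text
[ 0.5317815  -0.26988822  0.11093341] [ 0.0258735  -0.1889119  -0.58176942]
gap 0.16432999998853465 [ 0.53135439 -0.2695289   0.1103725 ] [ 1.79983650e+02 -2.52444977e-02  1.03213204e+01] [0.30055074 0.16499029 2.74387926]
gap 0.16875799561823082 [ 0.15616459 -0.10109265 -0.91089459]
[0.5627581  0.1398673  0.27514494] [ 1.79984370e+02 -1.67968138e-02 -4.79079101e+00] [-0.32997938  0.56247415 -1.53678003]
[214.7 155.6]
[519.3 154.6]
[306.9  57.2]
[333.2  57.1]
[243.4  19.7]
[488.4  18.8]
tip [319.19232091  -9.48963217]
9.6833
```

View pics/w2.png

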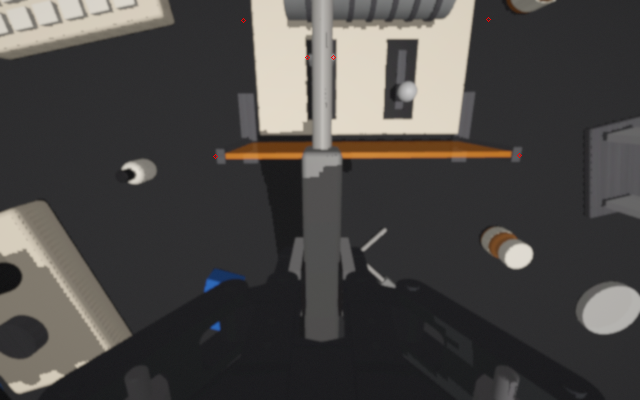

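The shield ends land on the prediction at (215,155) and (519,155). The rod runs along the centre of the left slot plate, and the ball is off to the right at (407,91). I'll lower the tip to just above the lever and check from the outside cameras.

Run:
```python
from h import *
g=loc(LAMP,(.112-.15,.045,.205))
print(robot.line_to(g,[180,0,LAMP[2]],velocity=.1,f_stop=5))
robot.pause(.2); print(robot.current_tool_pos(),robot.current_eef_rot())
out=[]
for n,(x,y) in(('scene',(290,220)),('side',(290,120))):
    im=vision.grab_frame(n).copy(); cv2.imwrite(f'pics/{n}3raw.png',im[:,:,::-1])
    k=6; c=cv2.resize(im[y:y+90,x:x+66],None,fx=k,fy=k,interpolation=cv2.INTER_CUBIC)
    for l,col in(((.112,.045,.115),(0,255,0)),((.112,.045,.205),(0,255,0)),((.095,.045,.088),(255,0,0)),((.095,.058,.088),(255,0,0)),((.095,.032,.088),(255,0,0))):
        u=px(n,loc(LAMP,l)); print(n,l,u.round(1)); cv2.circle(c,tuple(int(round(v)) for v in (u+.5-(x,y))*k),4,col,1)
    out.append(c)
save(np.hstack(out),'s3.png'); print(robot.current_time_s())
```

```text
False
[0.56099428 0.14161268 0.20580048] [-1.79967031e+02 -8.40743308e-02 -4.64090661e+00]
scene (0.112, 0.045, 0.115) [325.7 275.8]
scene (0.112, 0.045, 0.205) [327.  256.4]
scene (0.095, 0.045, 0.088) [330.2 277.5]
scene (0.095, 0.058, 0.088) [333.4 280.8]
scene (0.095, 0.032, 0.088) [326.9 274.3]
side (0.112, 0.045, 0.115) [337.1 142.9]
side (0.112, 0.045, 0.205) [338.1 123.3]
side (0.095, 0.045, 0.088) [332.3 149.3]
side (0.095, 0.058, 0.088) [331.3 146.8]
side (0.095, 0.032, 0.088) [333.2 151.7]
10.8333
```

View pics/s3.png

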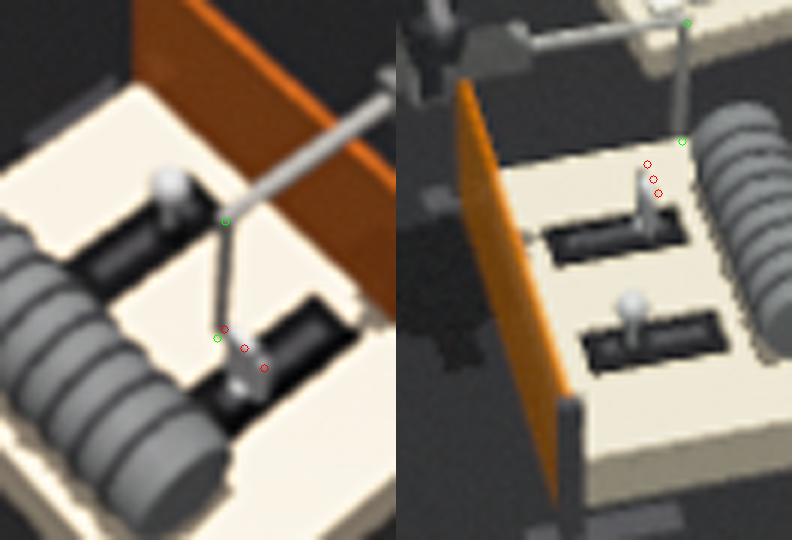

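The tip is at the prediction within 1 px, between paddle and tube. The paddle stands about 3 mm drawn. Lowering and pulling slowly with a force guard.

Run:
```python
from h import *
ax=loc((0,0,LAMP[2]),(1,0,0))
F=lambda: float(np.mean([np.dot(robot.current_contact_force(),ax) for _ in range(3)]))
g=loc(LAMP,(.112-.15,.045,.153))
print('down',robot.line_to(g,[180,0,LAMP[2]],velocity=.05,f_stop=3), robot.current_tool_pos())
robot.pause(.2); f0=robot.current_contact_force(); print(f0)
t=loc(LAMP,(.112-.15-.060,.045,.153))
hit=robot.line_to(t,velocity=.012,f_stop=5)
p=robot.current_tool_pos(); f=robot.current_contact_force()
print('hit',hit,p,np.dot(np.array(p)-g,ax),np.array(f)-f0,np.dot(np.array(f)-f0,ax))
robot.pause(.1); print(np.dot(np.array(robot.current_contact_force())-f0,ax),robot.current_torque(),robot.current_time_s())
np.save('f0.npy',f0)
```

```text
down False [0.56081077 0.14159854 0.1534261 ]
[-0.29819772  0.7706253  -2.48988786]
hit True [0.51691432 0.1450147  0.15249284] -0.04368184413037442 [ 2.07285913 -1.02055572  2.02316002] 2.148623276524709
1.4347236249827113 [ 0.08079051 -0.38378404  0.05014494] 15.5833
```

Run:
```python
from h import *
ax=loc((0,0,LAMP[2]),(1,0,0)); f0=np.load('f0.npy')
def F(): 
    v=[]
    for _ in range(5): v.append(np.dot(np.array(robot.current_contact_force())-f0,ax)); robot.pause(.01)
    return float(np.mean(v))
p=np.array(robot.current_tool_pos()); base=p.copy(); base[2]=.153
print('start',F())
for i in range(1,9):
    robot.line_to(base-ax*.0005*i,[180,0,LAMP[2]],velocity=.01,f_stop=8); f=F(); q=robot.current_tool_pos()
    print(i,round(f,2),round(np.dot(np.array(q)-p,ax)*1e3,2))
    if f>6.8: break
out=[]
for n,(x,y) in(('scene',(290,220)),('side',(280,120))):
    im=vision.grab_frame(n); c=cv2.resize(im[y:y+90,x:x+66],None,fx=6,fy=6,interpolation=cv2.INTER_CUBIC); out.append(c)
save(np.hstack(out),'s4.png'); print(robot.current_time_s(),F())
```

```text
start 1.6704965855824465
1 4.64 0.05
2 6.07 -0.04
3 7.42 -0.14
16.6167 6.98291321685595
```

View pics/s4.png

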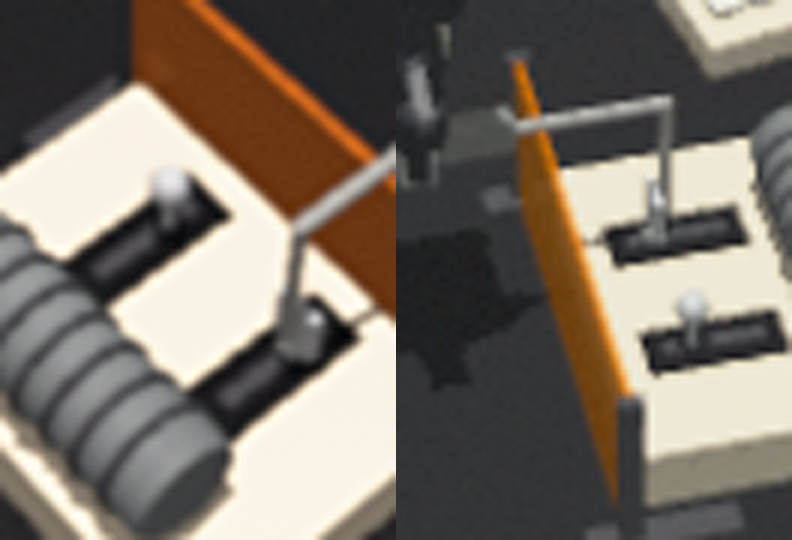

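The scene view shows the paddle drawn to the slot's front end with the rod vertical behind it. Force rises with no motion, so this is the stop. I'll hold about 8 N for a bit over 1 s.

Run:
```python
from h import *
ax=loc((0,0,LAMP[2]),(1,0,0)); f0=np.load('f0.npy')
def F(): 
    v=[]
    for _ in range(5): v.append(np.dot(np.array(robot.current_contact_force())-f0,ax)); robot.pause(.01)
    return float(np.mean(v))
# cmd so far: 3 steps of .5 mm past p (p measured before); measured pos now ~ p-.14mm. 
now=np.array(robot.current_tool_pos()); base=now+ax*.00014; base[2]=.153
k=.0018; t0=robot.current_time_s()
for i in range(14):
    f=F()
    print(round(robot.current_time_s()-t0,2),round(f,2),round(k*1e3,2),round(np.dot(np.array(robot.current_tool_pos())-now,ax)*1e3,2))
    if f<7.6: k+=.0002
    elif f>9: k-=.0002
    else: robot.pause(.15); continue
    robot.line_to(base-ax*k,[180,0,LAMP[2]],velocity=.01)
    robot.pause(.05)
print('end',F(),robot.current_time_s())
```

```text
0.04 7.44 1.8 -0.03
0.38 8.63 2.0 -0.09
0.57 8.7 2.0 -0.08
0.77 8.23 2.0 -0.11
0.96 8.04 2.0 -0.09
1.15 8.41 2.0 -0.09
1.34 8.26 2.0 -0.1
1.53 8.09 2.0 -0.1
1.72 8.02 2.0 -0.09
1.92 8.41 2.0 -0.09
2.11 8.1 2.0 -0.1
2.3 8.01 2.0 -0.09
2.49 7.86 2.0 -0.11
2.68 8.07 2.0 -0.1
end 8.469295275347454 19.5333
```

Held at 8.0–8.7 N for over 2 s with no motion. Now I'll back off, lift clear, carry back and check alignment above the stand.

Run:
```python
from h import *
ax=loc((0,0,LAMP[2]),(1,0,0)); yaw=10.32
p=np.array(robot.current_tool_pos())
a=p+ax*.012; a[2]=.153; robot.line_to(a,[180,0,LAMP[2]],velocity=.04); print(robot.current_contact_force())
a[2]=.275; print(robot.line_to(a,velocity=.1,f_stop=5))
robot.move_to([.5312,-.2694,.275],[180,0,yaw])
robot.line_to([.5312,-.2694,.14],[180,0,yaw],velocity=.1,f_stop=6); robot.pause(.2)
p=robot.current_tool_pos(); print(p,robot.current_eef_rot(),robot.current_finger_gap())
R=(p[0],p[1],robot.current_eef_rot()[2]); out=[]
for n,(x,y) in(('scene',(235,140)),('side',(295,205))):
    im=vision.grab_frame(n).copy(); c=cv2.resize(im[y:y+80,x:x+80],None,fx=5,fy=5,interpolation=cv2.INTER_CUBIC)
    for l in((.15,0,.142),(.15,0,.052),(-.07,0,.154),(.06,0,.154),(.15,0,.146)):
        u=px(n,loc(R,l)); cv2.circle(c,tuple(int(round(v)) for v in (u+.5-(x,y))*5),4,(0,255,0),1)
    out.append(c)
L=[]
for n,(x,y) in(('scene',(290,225)),('side',(285,120))):
    im=vision.grab_frame(n); L.append(cv2.resize(im[y:y+80,x:x+160][:, :160] if 0 else im[y:y+40*2,x:x+80],(400,200*2),interpolation=cv2.INTER_CUBIC)[100:300])
save(np.vstack([np.hstack(out),np.hstack(L)]),'s5.png'); print(robot.current_time_s())
```

```text
[-0.19515865 -0.54704589 -1.75841554]
False
[ 0.53144756 -0.26956261  0.14047402] [ 1.79973261e+02 -4.35098075e-02  1.03263159e+01] 0.1685231715834614
24.8167
```

View pics/s5.png

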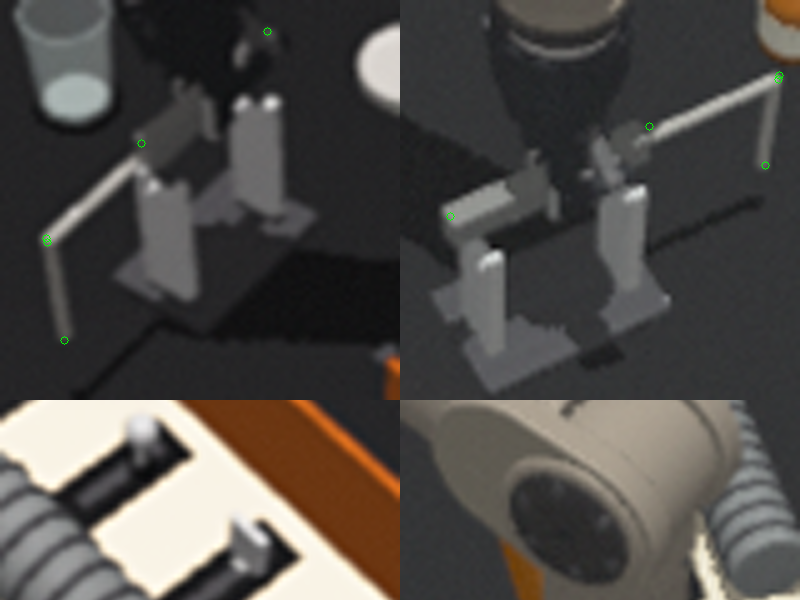

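The rod sits in the hand as predicted and the paddle has stayed drawn. Laying the rod down now.

Run:
```python
from h import *
yaw=10.32
print(robot.line_to([.5312,-.2694,.1098],[180,0,yaw],velocity=.04,f_stop=4),robot.current_tool_pos(),robot.current_contact_force())
robot.pause(.2); fingers.gripper_to(0.6); robot.pause(.3)
robot.line_to([.5312,-.2694,.25],[180,0,yaw],velocity=.1); robot.pause(.2)
p,r=robot.current_tool_pos(),robot.current_eef_rot()
im=vision.grab_frame('wrist').copy()
for l in((.06,.008,.124),(.06,-.008,.124),(-.07,.008,.124),(-.07,-.008,.124),(.15,0,.116)):
    cv2.circle(im,tuple(int(round(v)) for v in wpx(p,r,loc(ROD,l))),3,(255,0,0),1)
top=cv2.resize(im[0:300,220:420],(400,600),interpolation=cv2.INTER_CUBIC)
robot.move_to([.42,-.1,.35],[180,0,30])
out=[]
for n,(x,y) in(('side',(295,205)),('scene',(290,220))):
    s=vision.grab_frame(n); out.append(cv2.resize(s[y:y+60,x:x+80],(400,300),interpolation=cv2.INTER_CUBIC)); cv2.imwrite(f'pics/{n}6raw.png',s[:,:,::-1])
save(np.hstack([top,np.vstack(out)]),'s6.png'); print(robot.current_time_s())
```

```text
True [ 0.53067714 -0.26896023  0.11034682] [-0.31545102  0.23406344  4.66689644]
29.275
```

View pics/s6.png

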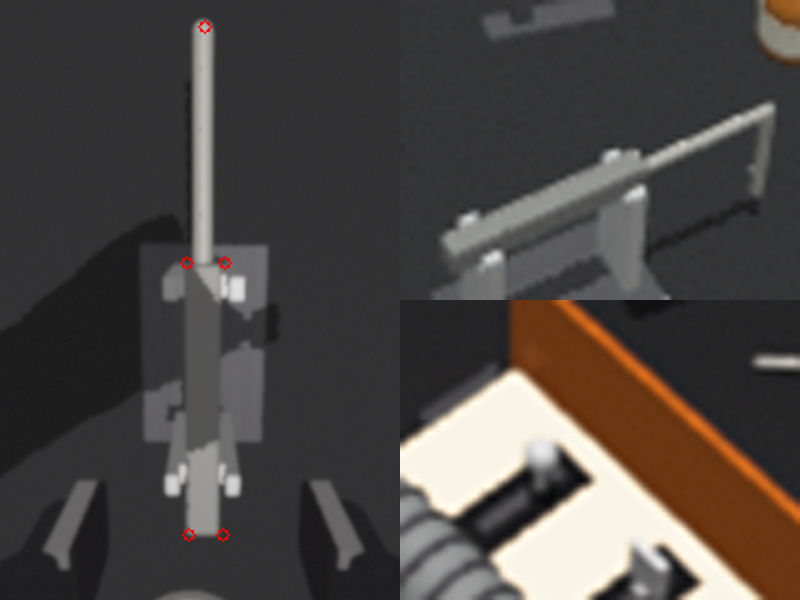

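The rod lies in both saddles at its original marks and the hand is clear. The paddle is drawn, and the ball has not visibly moved. Handing in.

Run:
```python
from h import *
robot.pause(.3); workorder.close_job(); print(robot.current_time_s())
```

```text
the job is handed in; nothing more can be done
the job is handed in; nothing more can be done
```

The job is done and handed in, with the robot's clock at about 30 s of the 69 s allowed. The call gave no verdict.

**What I did:** I took the rod from its stand and reached over the shield. I hooked the rod behind the paddle and drew the lever about 30 mm (estimated) until it met its stop. There the force rose with no further motion. I held it at 7.9–8.7 N for a little over 2 s. The highest settled reading was 8.7 N, and I saw nothing near 15 N. I then backed off, lifted clear and laid the rod back.

**Last checks:**
- **Rod:** it lies in both saddles, within about 1–2 px of its starting position in the wrist view.
- **Levers:** the paddle stayed drawn after I let go, and the ball knob did not visibly move.
- **Shield:** the force guards on the lowering and lifting moves at the lamp did not trip, and the shield showed no change.
- **Other items:** I did not measure them one by one at the end. Nothing looked disturbed in the parts of the bench I viewed.

No check failed. One reading differed from expectation: on first reaching the stop, the 5 N guard tripped but the force settled at about 2 N. I stepped it up slowly to 8 N from there.

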